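# Close the clamped sample jar and let it go

## Robot

A 7-joint arm with a two-finger parallel gripper is mounted at the origin on a cart in front of the work surface, level with it; the furniture and walls round the work are solid. World frame = base frame: x ahead of the robot, y to its left, z up, the work surface at z = 0. Lengths are in m, angles in rad, forces in N, time in s.
With the tool pointing down it reaches from about 0.375 to 0.925 m from the base axis. Payload 3.1 kg.
Tool frame: the origin (TCP) lies at the very end of the fingers, on their centre line; the grasp point (between the pads) lies 19 mm behind it; z points along the fingers, y is the line along which they close (so a half turn about z gives the same grasp; the last joint's range is limited). The gripper opens to 85 mm and grips with 20 to 120 N. Pads are 22 mm wide; open, the fingers measure 114 mm over their backs; the gripper's body (76 mm by 85 mm) begins 54 mm behind the grasp point. The pads swing forward as they close: fully open they stand 13 mm farther back than shut.
Start: joints at [1.186, 0.383, 0.044, 1.598, -0.018, 1.161, -0.05], TCP at [0.184, -0.623, 0.231] pointing down, gripper open.
Joint ranges: [-2.61, 2.61], [-0.41, 2.15], [-1.48, 1.57], [0, 2.5], [-1.57, 4.71], [0.05, 1.97], [-2.85, 2.85]. Speed limits (rad/s): [2.79, 2.79, 3.14, 3.14, 3.14, 3.14, 3.14].

## Interface

Orientations are given as a unit quaternion [x, y, z, w].
In Python, from rig import telemetry, optics, close_job gives the robot as it stands.
- The arm moves only by the tool step_arm, never from a script. Its argument "moves" is a list of rows, each a list of 7 numbers: the shift along the tool's x, y, z scaled (see below), then the turn, a rotation vector about the tool's x, y, z scaled (see below), then the gripper's target within -1 to 1 (shut at 1, half-way at 0, fully open at -1). A call has 1 to 8 rows; each row shifts and turns the commanded pose from where the row before left it, along the tool's axes as they then stand; what a row does not reach is not made up. The controller multiplies each number of a shift by 0.15 m and each number of a turn by 120 degrees. A row lasts 1/8 s, in which the tool goes at most 62.5 mm and 10.7 degrees, less where a joint would pass 70% of its speed; a pose out of reach is approached as far as the arm can. A call with a number of a shift or a turn outside -1 to 1 is refused whole. A call with a gripper value outside its range is refused whole. The fingers move at their own pace and stop on an object; "grip_force" is the grip in N (left out, the last holds). Time passes only in rows, so rows that do not move let the fingers close. It gives the time, the measured TCP pose, the force, the opening and the grip force at its end, in the units of the state.
- telemetry.state(): the state, without advancing time (a new reading comes with each control period).
- optics.capture(name): name is "scene" or "top"; returns a dict with "frame" (480x640x3 uint8, red, green, blue), "fx", "fy", "cx", "cy" (pixels), "R" (3x3) and "t" (3): a world point X has camera coordinates R X + t. Camera axes: x right, y down, z forward; pixel columns grow to the right and rows downward; lengths in m; the calibration is good to about 2 mm. A picture is of the moment at which its call begins. There is no depth.
- close_job(): hands the job in; it is judged then, once.
The state is a dict: "t": time; "joints": joint angles; "dq": joint speeds; "joint_efforts": joint torques, N m; "tool_pos": TCP position; "tool_rot": TCP orientation; "ft_force": force on the tool from outside, world axes, zero at the start; "ft_torque": the same for the moment, N m; "finger_gap": finger opening in m; "finger_force": force on a finger pad.
Only numpy, scipy, OpenCV 4.12 (cv2) and the standard library are available. Lean on these libraries where they do the work, as an engineer would, in place of code of your own. Each camera call takes 0.05 s, during which the arm holds its last target. There are 200 camera calls.

## Task

The sample jar is still gripped in the bench clamp with its lid only loosely on. While the clamp still holds the jar, screw the lid clockwise until it is tight; then squeeze the release button on the end of the clamp lever's grip and, keeping it squeezed, swing the lever all the way down so that the jaw opens, and let go so that the button springs back out. Leave the closed jar standing in its seat, and do not knock over or shove the things around it.

Things in the scene. Friction and masses are not known exactly. Their poses are not given: they have to be found in the camera images.
- clamp: the jar clamp, a grey cast fixture fixed to the worktop: base 126 mm in x, from -80 to +215 mm in y, 15 mm high; jaws up to 67 mm. Origin: on the worktop under the jar's seat; +y runs from the fixed vee jaw over the jar and the sliding jaw to the lever, which points to +y. Two toothed plates (radius 95 mm about the hinge, 32 mm over both) flank the lever.
- lever_hinge (a point): centre of the lever's hinge, 75 mm above the worktop; the hinge axis is the clamp's x axis. Axes as the clamp.
- lever (a joint): angle of the lever above level (rad): 0 = fully down, level, at a stop, jaw open; starts at 0.56 to 0.84, jaw shut. Saw teeth 0.14 rad apart let it rise but stop it on the way down unless the release button is pressed in. With the button in it swings freely and, if not held, sinks slowly by its weight (a damped hinge, under 1 N m). The jaw moves 12 mm per rad.
- grip_mid (a point): middle of the lever's black round grip (27 mm thick), on its axis, 179 mm from the hinge; turns with the lever: its y points along the lever out to the button, its z square to it, upward. Pinch lengthwise, one finger on the guard's back and one on the button's face, fingertips square to the lever and resting just above the shaft: this presses the button.
- guard_back (a point): centre of the flat back (towards the hinge) of the round finger guard at the inner end of the grip, 150 mm from the hinge: guard 52 mm diameter, 5.5 mm thick. From it the bare round shaft (13 mm diameter) runs to the hinge, with a sleeve 18 mm thick 98 to 118 mm from the hinge. Axes as grip_mid.
- button_face (a point): centre of the release button's outer face, on the grip's axis: a bare aluminium mushroom head, 41 mm diameter, at the lever's outer end; 208 mm from the hinge when out (58 mm from guard_back), 7.5 mm less when pressed in. Its face is flat to 17 mm from the centre but for a 1 mm crown. Axes as grip_mid.
- release_button (a joint): travel of the release button along the lever towards the hinge: 0 = out, 0.0075 m = pressed right in; from 0.006 on the lever is free to swing down. Its spring takes 4 N at first and 11.5 N at the end.
- lid_mid (a point): centre of the jar's white ribbed screw lid, on its axis, half-way up: 53 mm diameter, 19 mm high, its top 9.5 mm above this point; the jar's 63 mm wide glass shoulder begins 20 mm below this point. z up.
- lid (a joint): angle by which the lid is unscrewed (rad): 0 = tight (a stop), more = anticlockwise seen from above; starts at 0.8 to 1.3. Stiff, about 0.12 N m. It cannot come off.
- jar_mid (a point): half-way up the clear glass jar that stands in the clamp (63 mm diameter, 98 mm high with the lid, about 0.1 kg), on its axis.
- seat (a point): where point jar_mid lies when the jar stands in the middle of its seat.
- spare_jar: another clear sample jar with a white lid, 63 mm diameter, 98 mm high, standing loose to the right of the clamp; origin under its centre. Not to be disturbed.
- petri: single petri dish with lid, 60 mm diameter, 15 mm high, loose, right of the clamp; origin under its centre. Not to be disturbed.
- timer: small upright lab timer, 62 mm wide, 68 mm high, loose, behind the clamp; origin under its centre. Not to be disturbed.
- marker: felt marker, 125 mm long, 14 mm high, lying loose in front of the clamp; origin under its centre. Not to be disturbed.
- pen: white pen, 145 mm long, 9 mm high, lying loose to the left of the lever; origin under its centre. Not to be disturbed.

How it is judged:
On the way, in this order (a step that is already met when the one before it is completed fails the run):
1. the lid is tight (within 0.08 rad of its stop) while the lever is still up (above 0.45 rad) and the clamp holds the jar (value of joint lid below 0.08 rad and value of joint lever above 0.45 rad), for 0.2 s.
2. the release button is held in (more than 4 mm) while the lever swings down through 0.35 to 0.06 rad (value of joint release_button above 0.004 m and value of joint lever between 0.06 and 0.35 rad), for 0.05 s.
At the end, for the whole second after the job is handed in: The lever is fully down (within 0.04 rad of level), the release button is out again (within 1.5 mm), the lid is tight (within 0.08 rad of its stop), and the jar stands upright (within 0.08 rad) in its seat (within 12 mm) (value of joint lever below 0.04 rad and value of joint release_button below 0.0015 m and value of joint lid below 0.08 rad and distance between jar_mid and seat below 0.012 m and angle between jar_mid's own z axis and vertical below 0.08 rad); the robot touches nothing.
It fails at once if a bystander (spare jar, petri dish, timer, marker or pen) is moved by more than 3 cm (distance of any of spare_jar, petri, timer, marker, pen from where it was at the start of the episode above 0.03 m).
It fails at once if the jar is knocked over (tilted by more than 0.25 rad) (angle between jar_mid's own z axis and vertical above 0.25 rad).
It also fails if it takes over 42 s, if anything falls off the work surface, if the arm or the gripper's body presses on something with over 40 N, if the wrist force passes 120 N, or if a joint passes its speed limit or range.

## Working session

There is one attempt and no reset: what is moved stays moved. The work goes in short steps, Python scripts to look and compute and a tool call to move; the robot and the scene stay as the last step left them, time stands still between calls to the robot, and variables do not carry over. Pictures are saved under pics/ and viewed, at most 10 in all, crops included, and the job is handed in when it is done.

Besides the shell and the picture viewer there is one more tool, called after ">>>" as name(argument=value, ...), one argument or row to a line, values as JSON. step_arm: Moves the arm, as the interface text tells. Shifts and turns lie within -1 to 1; 1 stands for 0.15 m of shift or 120 degrees of turn. Its arguments: {"type":"object","properties":{"moves":{"type":"array","items":{"type":"array","items":{"type":"number","minimum":-1,"maximum":1}}},"grip_force":{"type":"number"}},"required":["moves"]}

```bash
mkdir -p pics; ls; python3 - <<'E'
from rig import telemetry, optics
import cv2,pickle
s=telemetry.state();print(s)
for n in("scene","top"):
    c=optics.capture(n);pickle.dump(c,open(n+".pkl","wb"))
    cv2.imwrite(f"pics/{n}0.png",c["frame"][:,:,::-1]);print(n,c["fx"],c["cx"],c["cy"],c["R"],c["t"])
E
```

```text
pics
{'t': 0.0, 'joints': array([ 1.1861974 ,  0.3838631 ,  0.04383171,  1.59964272, -0.01787497,
        1.1612131 , -0.04991497]), 'dq': array([-0.00015742, -0.00045422, -0.00101318,  0.0015719 ,  0.00149931,
       -0.00064575, -0.00182385]), 'joint_efforts': array([-4.20556153e-04, -4.33465648e+01,  1.02430813e+00, -2.49515015e+01,
        1.06464804e-02,  1.12240459e-02,  1.23304179e-05]), 'tool_pos': array([ 0.18358163, -0.62251075,  0.22983715]), 'tool_rot': array([ 9.89729566e-01,  1.42945855e-01, -2.79272382e-04, -1.33817512e-03]), 'ft_force': array([-0.49845296,  1.2426017 ,  0.57956229]), 'ft_torque': array([ 0.000558  , -0.05457029, -0.00807311]), 'finger_force': 0.0, 'finger_gap': 0.08567363647321036}
scene 532.7895110212552 320.26037136553845 239.5152181710843 [[-0.74304332 -0.66920508  0.00715459]
 [-0.34533537  0.37423754 -0.86063334]
 [ 0.57326269 -0.64195859 -0.50917488]] [0.39201499 0.25229658 0.81063914]
top 447.46200552149514 312.48654579326717 235.84825964242572 [[ 0.00198716 -0.99995942 -0.00878721]
 [-0.99401028 -0.00101501 -0.10928192]
 [ 0.10926856  0.00895174 -0.99397196]] [0.02367559 0.51783234 1.02532833]
```

View pics/scene0.png

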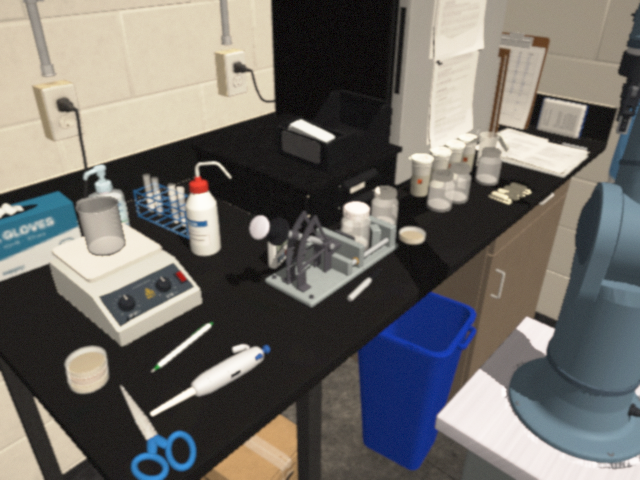

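View pics/top0.png

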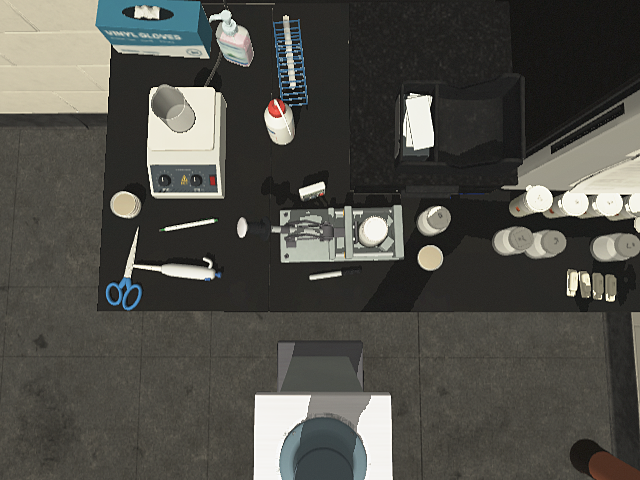

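The scene view shows the clamp around (330,250), its button at (260,228) and lid at (355,211). The top view has the base at cols 281–403 and rows 206–262, the lid at (373,231) and the button at (242,227). Next I'll zoom both.

```bash
cat > h.py <<'E'
import numpy as np,cv2,pickle
def load(n): return pickle.load(open(n+".pkl","rb"))
def ray(c,u,v):
    d=c["R"].T@np.array([(u-c["cx"])/c["fx"],(v-c["cy"])/c["fy"],1]); return -c["R"].T@c["t"],d
def onz(c,u,v,z):
    o,d=ray(c,u,v); return o+d*(z-o[2])/d[2]
def proj(c,X):
    p=c["R"]@np.asarray(X)+c["t"]; return np.array([c["fx"]*p[0]/p[2]+c["cx"],c["fy"]*p[1]/p[2]+c["cy"]])
def tri(c1,p1,c2,p2):
    o1,d1=ray(c1,*p1);o2,d2=ray(c2,*p2);d1/=np.linalg.norm(d1);d2/=np.linalg.norm(d2)
    s=np.linalg.lstsq(np.c_[d1,-d2],o2-o1,rcond=None)[0]
    a,b=o1+s[0]*d1,o2+s[1]*d2; return (a+b)/2,np.linalg.norm(a-b)
E
python3 - <<'E'
from h import *
t=load("top");s=load("scene")
cv2.imwrite("pics/c1.png",cv2.resize(t["frame"][185:285,230:420,::-1],None,fx=4,fy=4,interpolation=cv2.INTER_CUBIC))
cv2.imwrite("pics/c2.png",cv2.resize(s["frame"][180:310,240:430,::-1],None,fx=4,fy=4,interpolation=cv2.INTER_CUBIC))
for p in [(281,209),(402,206),(281,262),(403,259)]: print(onz(t,*p,.015).round(3))
print("lid top",onz(t,373,231,.098).round(3)); print(tri(t,(242,227),s,(260,228)))
print("petri",onz(t,430,258,.015),"spare",onz(t,438,215,.098),"marker",onz(t,335,273,.01),"timer",onz(t,313,188,.068),"pen",onz(t,190,225,0))
E
```

```text
[0.584 0.1   0.015]
[ 0.592 -0.19   0.015]
[0.457 0.099 0.015]
[ 0.464 -0.19   0.015]
lid top [ 0.521 -0.109  0.098]
(array([0.51891899, 0.16557286, 0.17981605]), np.float64(0.00025358649437403307))
petri [ 0.46681288 -0.25369668  0.015     ] spare [ 0.55667611 -0.25279898  0.098     ] marker [ 0.43115605 -0.02900192  0.01      ] timer [0.62383902 0.02314122 0.068     ] pen [0.54715976 0.32260192 0.        ]
```

View pics/c1.png

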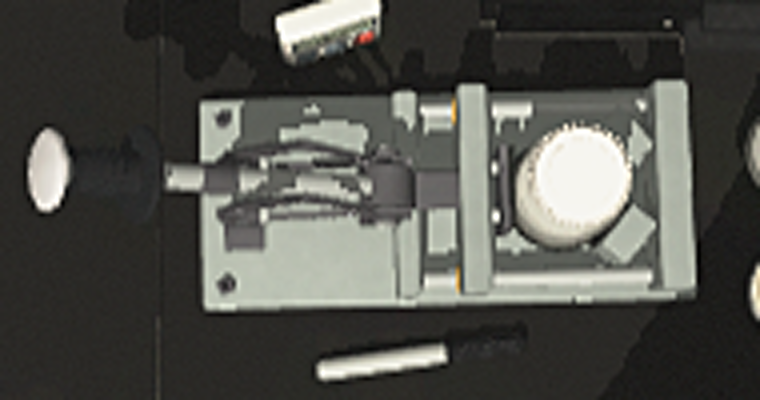

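View pics/c2.png

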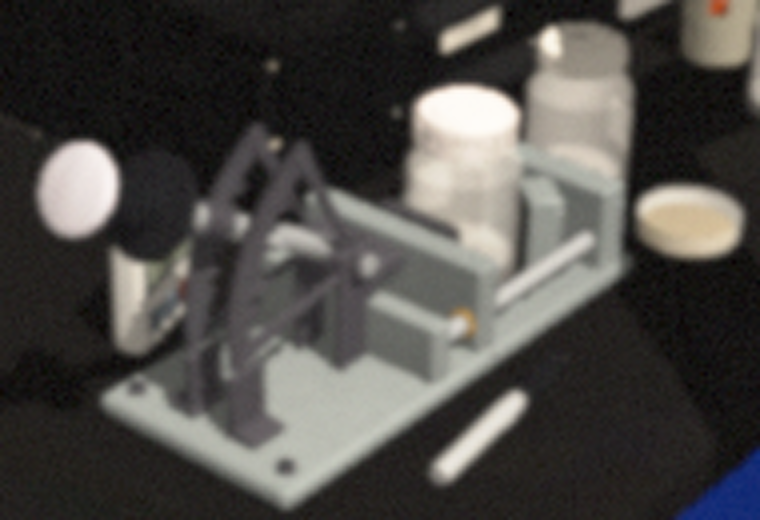

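The top crop shows the lid top centred near crop (583,173), the button face at (49,170), and a base that is nearly axis-aligned. The scene crop has the button face at (78,190) and the lid top at (466,118). I'll refine these with masks.

```bash
python3 - <<'E'
from h import *
t=load("top");s=load("scene")
def blob(c,box,thr):
    x0,x1,y0,y1=box;g=cv2.resize(cv2.cvtColor(c["frame"],7)[y0:y1,x0:x1],None,fx=4,fy=4,interpolation=cv2.INTER_CUBIC)
    m=(g>thr).astype(np.uint8);cs,_=cv2.findContours(m,0,1);k=max(cs,key=cv2.contourArea)
    e=cv2.fitEllipse(cv2.convexHull(k)); f=lambda p:((p[0]+.5)/4-.5+x0,(p[1]+.5)/4-.5+y0)
    return np.round(f(e[0]),2),np.round(np.array(e[1])/4,2),round(e[2])
for th in(110,140,170):
    a=blob(t,(232,254,212,244),th);b=blob(s,(246,271,210,246),th)
    print("btn",a,b,tri(t,a[0],s,b[0]))
for th in(200,215,230,240):
    a=blob(t,(352,394,208,254),th);b=blob(s,(335,375,195,240),th)
    print("lid",a,b,tri(t,a[0],s,b[0]))
E
```

```text
btn (array([241.65, 227.2 ]), array([10.24, 20.6 ]), 2) (array([259.21, 226.74]), array([20.2 , 24.51]), 15) (array([0.51873408, 0.16635142, 0.1825143 ]), np.float64(0.0012781132734393471))
btn (array([241.62, 227.24]), array([ 9.81, 20.24]), 2) (array([259.28, 226.66]), array([19.4 , 23.63]), 16) (array([0.51859785, 0.1663488 , 0.18272868]), np.float64(0.0012053277637113925))
btn (array([241.59, 227.36]), array([ 9.33, 19.68]), 2) (array([259.46, 226.54]), array([18.36, 22.57]), 14) (array([0.51826167, 0.16630113, 0.18308385]), np.float64(0.0010807763838240224))
lid (array([373.31, 229.64]), array([25.7 , 29.45]), 49) (array([354.02, 215.56]), array([27.52, 32.79]), 54) (array([ 0.52656118, -0.10901616,  0.09355649]), np.float64(0.0049472427472076665))
lid (array([374.05, 229.51]), array([24.68, 28.72]), 36) (array([356.58, 211.28]), array([20.19, 25.66]), 99) (array([ 0.52389575, -0.11046088,  0.10436982]), np.float64(0.0009217336296623759))
lid (array([375.14, 228.46]), array([23.69, 25.3 ]), 4) (array([356.85, 208.01]), array([12.42, 23.27]), 99) (array([ 0.52516474, -0.11212686,  0.11109303]), np.float64(0.00044110087537869275))
lid (array([375.23, 228.59]), array([23.22, 23.91]), 4) (array([356.84, 207.68]), array([11.26, 22.41]), 97) (array([ 0.52493737, -0.11208089,  0.11195749]), np.float64(0.000854638000311908))
```

```bash
python3 - <<'E'
from h import *
t=load("top");s=load("scene")
o,d=ray(s,259.2,226.7)
for x in(.516,.5183,.5205):
    p=o+d*(x-o[0])/d[0];print(x,p.round(4),"a",np.arcsin((p[2]-.075)/.208))
print("hinge top",onz(t,327.9,229.9,.09))
for a in(.5,.56,.63,.7,.77):
    c,sn=np.cos(a),np.sin(a)
    # put button so that top-view column fits 241.3 
    for hy in np.arange(-.03,.03,.0005):
        if abs(proj(t,[.5185,hy+.208*c,.075+.208*sn])[0]-241.2)<.2:break
    P=lambda r,h,x=.52:proj(t,[x,hy+r*c-h*sn,.075+r*sn+h*c])[0].round(1)
    Q=lambda r,h,x=.52:proj(s,[x,hy+r*c-h*sn,.075+r*sn+h*c]).round(1)
    print(a,hy.round(4),"face edges",P(.208,.0205),P(.208,-.0205),"guard",P(.15,.026),"sleeve",P(.118,.009),P(.098,.009),"S btn",Q(.208,0),"S guard c",Q(.15,0),"S hinge",Q(0,0,.505))
E
```

```text
0.516 [0.516  0.1695 0.1851] a 0.5576655357699907
0.5183 [0.5183 0.1676 0.1834] a 0.5481297590110756
0.5205 [0.5205 0.1657 0.1818] a 0.5390602562115956
hinge top [ 0.52434936 -0.01028153  0.09      ]
0.5 -0.0145 face edges 244.7 238.0 guard 272.6 sleeve 283.5 292.0 S btn [258.6 230.9] S guard c [280.4 234. ] S hinge [333.7 243.5]
0.56 -0.01 face edges 245.3 237.4 guard 273.0 sleeve 283.0 291.4 S btn [259. 225.] S guard c [280.3 230.3] S hinge [332.2 244.3]
0.63 -0.004 face edges 246.1 236.7 guard 273.3 sleeve 282.4 290.5 S btn [259.6 218.3] S guard c [280.1 226. ] S hinge [330.3 245.5]
0.7 0.003 face edges 246.9 236.1 guard 273.4 sleeve 281.5 289.3 S btn [260.2 211.9] S guard c [279.7 222.1] S hinge [328.  246.8]
0.77 0.011 face edges 247.6 235.3 guard 273.3 sleeve 280.3 287.7 S btn [260.6 205.9] S guard c [279.2 218.4] S hinge [325.3 248.3]
```

Measured positions are consistent with the given sizes:
- **Lid:** axis at (0.525, -0.112), lid top at about 0.113.
- **Lever:** hinge at y≈-0.010, angle ≈0.555.

Now I'll move over the lid.

>>> step_arm(
  moves=[
    [0.314,-0.262,0,0,0,0,-1],
    [0.314,-0.262,0,0,0,0,-1],
    [0.314,-0.262,0,0,0,0,-1],
    [0.314,-0.262,0,0,0,0,-1],
    [0.314,-0.262,0,0,0,0,-1],
    [0.314,-0.262,0,0,0,0,-1],
    [0.314,-0.262,0,0,0,0,-1],
    [0.314,-0.262,0,0,0,0,-1],
  ],
  grip_force=40,
)

```text
t: 1.1
tool_pos: [0.4567, -0.2135, 0.231]
tool_rot: [0.99, 0.143, -0.0, 0.0]
ft_force: [0.7, -0.7, -0.3]
finger_gap: 0.0853
finger_force: 0.0
```

```bash
cat > st.py <<'E'
from rig import telemetry
from scipy.spatial.transform import Rotation as R
import numpy as np,sys
np.set_printoptions(suppress=True,precision=4)
s=telemetry.state();M=R.from_quat(s["tool_rot"]).as_matrix()
print(s["t"],"q",s["joints"],"p",s["tool_pos"],"gap",s["finger_gap"],s["finger_force"],"F",s["ft_force"],"T",s["ft_torque"]);print(M)
if len(sys.argv)>3:
    print("tool shift units",M.T@(np.array([float(v) for v in sys.argv[1:4]])-s["tool_pos"])/.15)
E
python3 st.py .525 -.112 .23
```

```text
1.1 q [ 0.6293  0.1237 -0.2924  1.9302  0.0403  1.0936 -0.9638] p [ 0.4567 -0.2135  0.231 ] gap 0.08530550840948596 0.0 F [ 0.7368 -0.7446 -0.2918] T [-0.0259 -0.0619 -0.0383]
[[ 0.9592  0.2826 -0.0003]
 [ 0.2826 -0.9592 -0.0002]
 [-0.0004  0.0001 -1.    ]]
tool shift units [ 0.6278 -0.5207  0.0065]
```

>>> step_arm(
  moves=[
    [0.314,-0.26,0,0,0,0,-1],
    [0.314,-0.26,0,0,0,0,-1],
    [0,0,0.2,0,0,-0.088,-1],
    [0,0,0.2,0,0,-0.088,-1],
    [0,0,0.1,0,0,-0.088,-1],
    [0,0,0,0,0,-0.088,-1],
    [0,0,0,0,0,-0.088,-1],
    [0,0,0,0,0,0,-1],
  ],
)

```text
t: 2.1
tool_pos: [0.5241, -0.1139, 0.1557]
tool_rot: [0.824, 0.567, -0.0, -0.001]
ft_force: [-0.8, 0.3, 0.1]
finger_gap: 0.0855
finger_force: 0.0
```

```bash
python3 st.py .525 -.112 .088
```

```text
2.1 q [ 0.5703  0.2973 -0.4946  1.9195  0.1693  0.9666 -0.3675] p [ 0.5241 -0.1139  0.1557] gap 0.0854736275282831 0.0 F [-0.8379  0.2527  0.1429] T [0.02   0.0064 0.0121]
[[ 0.3567  0.9342 -0.0011]
 [ 0.9342 -0.3567  0.0005]
 [ 0.0001 -0.0013 -1.    ]]
tool shift units [0.0137 0.0018 0.4515]
```

>>> step_arm(
  moves=[
    [0.013,0.002,0.2,0,0,0,-1],
    [0,0,0.15,0,0,0,-1],
    [0,0,0.09,0,0,0,-1],
    [0,0,0,0,0,0,0.5],
    [0,0,0,0,0,0,0.5],
    [0,0,0,0,0,0,0.5],
    [0,0,0,0,0,0,0.5],
  ],
)

```text
t: 2.98
tool_pos: [0.526, -0.1121, 0.0914]
tool_rot: [0.823, 0.568, 0.0, 0.0]
ft_force: [-2.2, 1.2, 6.2]
finger_gap: 0.051
finger_force: 42.3
```

```bash
python3 st.py
```

```text
2.975 q [ 0.5381  0.3902 -0.4702  1.9595  0.2332  0.8433 -0.4206] p [ 0.526  -0.1121  0.0914] gap 0.05095765831504781 42.328865309245884 F [-2.2198  1.2258  6.1897] T [ 0.1547  0.5678 -0.1217]
[[ 0.355   0.9349  0.0009]
 [ 0.9349 -0.355  -0.0003]
 [ 0.      0.001  -1.    ]]
```

>>> step_arm(
  moves=[
    [0,0,0,0,0,0.085,0.5],
    [0,0,0,0,0,0.085,0.5],
    [0,0,0,0,0,0.085,0.5],
    [0,0,0,0,0,0.085,0.5],
  ],
)

```text
t: 3.48
tool_pos: [0.5264, -0.1123, 0.0914]
tool_rot: [0.97, 0.243, 0.001, 0.001]
ft_force: [-2.1, -0.3, 4.3]
finger_gap: 0.051
finger_force: 42.1
```

```bash
python3 st.py
```

```text
3.475 q [ 0.4206  0.3701 -0.3323  1.9649  0.1616  0.8299 -1.0795] p [ 0.5264 -0.1123  0.0914] gap 0.05095140238180096 42.14503852184862 F [-2.074  -0.3145  4.2565] T [0.001  0.3248 0.1147]
[[ 0.8817  0.4718  0.0017]
 [ 0.4718 -0.8817 -0.0009]
 [ 0.0011  0.0016 -1.    ]]
```

>>> step_arm(
  moves=[
    [0,0,0,0,0,0.05,0.5],
    [0,0,0,0,0,0,0.5],
  ],
)

```text
t: 3.72
tool_pos: [0.5264, -0.1124, 0.0914]
tool_rot: [0.981, 0.195, 0.001, 0.001]
ft_force: [-2.5, -0.6, 5.9]
finger_gap: 0.0513
finger_force: 42.4
```

```bash
python3 st.py
```

```text
3.725 q [ 0.4041  0.3679 -0.3128  1.9656  0.1517  0.8284 -1.1704] p [ 0.5264 -0.1124  0.0914] gap 0.05127534605213257 42.4003774439916 F [-2.4694 -0.5517  5.8849] T [ 0.0179  0.4236 -0.0924]
[[ 0.924   0.3823  0.0017]
 [ 0.3823 -0.9241 -0.0009]
 [ 0.0012  0.0015 -1.    ]]
```

>>> step_arm(
  moves=[
    [0,0,0,0,0,0.06,0.5],
    [0,0,0,0,0,0.06,0.5],
  ],
)

```text
t: 3.98
tool_pos: [0.5264, -0.1126, 0.0914]
tool_rot: [0.998, 0.069, 0.001, 0.001]
ft_force: [-2.2, -0.2, 5.5]
finger_gap: 0.0512
finger_force: 42.3
```

```bash
python3 st.py
```

```text
3.975 q [ 0.3639  0.363  -0.266   1.9674  0.1285  0.8251 -1.4048] p [ 0.5264 -0.1126  0.0914] gap 0.05117557652887463 42.26137197576463 F [-2.1953 -0.181   5.5343] T [-0.1163  0.4007  0.0665]
[[ 0.9904  0.1383  0.0018]
 [ 0.1383 -0.9904 -0.001 ]
 [ 0.0016  0.0013 -1.    ]]
```

>>> step_arm(
  moves=[
    [0,0,0,0,0,0.06,0.5],
    [0,0,0,0,0,0.0,0.5],
  ],
)

```text
t: 4.22
tool_pos: [0.5264, -0.1127, 0.0914]
tool_rot: [1.0, 0.008, 0.001, 0.001]
ft_force: [-1.7, -0.4, 5.1]
finger_gap: 0.0509
finger_force: 42.4
```

```bash
python3 st.py
```

```text
4.225 q [ 0.3435  0.3608 -0.2422  1.9684  0.1168  0.8236 -1.5185] p [ 0.5264 -0.1127  0.0914] gap 0.05092159340292898 42.39300835411996 F [-1.6676 -0.3805  5.0647] T [-0.1002  0.4483 -0.1399]
[[ 0.9999  0.0153  0.0017]
 [ 0.0153 -0.9999 -0.001 ]
 [ 0.0017  0.0011 -1.    ]]
```

>>> step_arm(
  moves=[
    [0,0,0,0,0,0.05,0.5],
    [0,0,0,0,0,0.03,0.5],
  ],
)

```text
t: 4.47
tool_pos: [0.5264, -0.1127, 0.0913]
tool_rot: [0.997, -0.075, 0.001, 0.001]
ft_force: [-2.3, -0.6, 5.9]
finger_gap: 0.0511
finger_force: 42.0
```

```bash
python3 st.py
```

```text
4.475 q [ 0.3166  0.3581 -0.2116  1.9698  0.1032  0.8219 -1.6725] p [ 0.5264 -0.1127  0.0913] gap 0.05109528090961122 42.02713650651276 F [-2.2913 -0.6189  5.8717] T [-0.1693  0.5032  0.6101]
[[ 0.9888 -0.149   0.0015]
 [-0.149  -0.9888 -0.002 ]
 [ 0.0018  0.0018 -1.    ]]
```

>>> step_arm(
  moves=[
    [0,0,0,0,0,0.05,0.5],
    [0,0,0,0,0,0.0,0.5],
  ],
)

```text
t: 4.72
tool_pos: [0.5263, -0.1128, 0.0913]
tool_rot: [0.992, -0.127, 0.001, 0.001]
ft_force: [-1.8, -0.5, 5.6]
finger_gap: 0.0512
finger_force: 42.3
```

```bash
python3 st.py
```

```text
4.725 q [ 0.2999  0.3566 -0.1917  1.9707  0.0931  0.8208 -1.7693] p [ 0.5263 -0.1128  0.0913] gap 0.051159400773926264 42.272632049862295 F [-1.8115 -0.4657  5.6037] T [-0.2098  0.4756  0.0842]
[[ 0.9677 -0.2522  0.0014]
 [-0.2522 -0.9677 -0.0017]
 [ 0.0018  0.0012 -1.    ]]
```

>>> step_arm(
  moves=[
    [0,0,0,0,0,0.04,0.5],
  ],
)

```text
t: 4.85
tool_pos: [0.5263, -0.1129, 0.0914]
tool_rot: [0.986, -0.168, 0.001, 0.001]
ft_force: [-1.7, -0.6, 5.2]
finger_gap: 0.0512
finger_force: 42.0
```

```bash
python3 st.py
```

```text
4.85 q [ 0.2867  0.3555 -0.1767  1.9713  0.0863  0.8201 -1.847 ] p [ 0.5263 -0.1129  0.0914] gap 0.051171019442031236 42.01436495175585 F [-1.6625 -0.5746  5.2186] T [-0.1873  0.5202  0.6618]
[[ 0.9434 -0.3318  0.0014]
 [-0.3318 -0.9434 -0.002 ]
 [ 0.002   0.0015 -1.    ]]
```

Torque rises to 0.66 N·m against the stop, so the lid is tight. Next: release, raise and align with the lever.

>>> step_arm(
  moves=[
    [0,0,0,0,0,0,-1],
    [0,0,0,0,0,0,-1],
    [0,0,0,0,0,0,-1],
    [0,0,-0.3,0,0,0,-1],
    [0,0,-0.4,0,0,0,-1],
    [0,0,-0.4,0,0,-0.087,-1],
    [0,0,0,0,0,-0.087,-1],
    [0,0,0,0,0,0,-1],
  ],
)

```text
t: 5.85
tool_pos: [0.5258, -0.1122, 0.2559]
tool_rot: [1.0, 0.011, 0.001, 0.0]
ft_force: [-0.1, -0.1, -1.3]
finger_gap: 0.0858
finger_force: 0.0
```

```bash
python3 st.py .5195 .108 .26
python3 - <<'E'
from rig import optics
import pickle,cv2
for n in("scene","top"):
    c=optics.capture(n);pickle.dump(c,open(n+"1.pkl","wb"))
f=pickle.load(open("scene1.pkl","rb"))["frame"]
cv2.imwrite("pics/s1.png",cv2.resize(f[150:310,230:430,::-1],None,fx=3,fy=3,interpolation=cv2.INTER_CUBIC))
E
```

```text
5.85 q [ 0.338   0.1602 -0.2251  1.8323  0.039   1.152  -1.4497] p [ 0.5258 -0.1122  0.2559] gap 0.08584719168695049 0.0 F [-0.0517 -0.0556 -1.2511] T [ 0.0193  0.0223 -0.0298]
[[ 0.9998  0.0212  0.0013]
 [ 0.0212 -0.9998 -0.0002]
 [ 0.0013  0.0002 -1.    ]]
tool shift units [-0.0108 -1.4684 -0.0278]
```

View pics/s1.png

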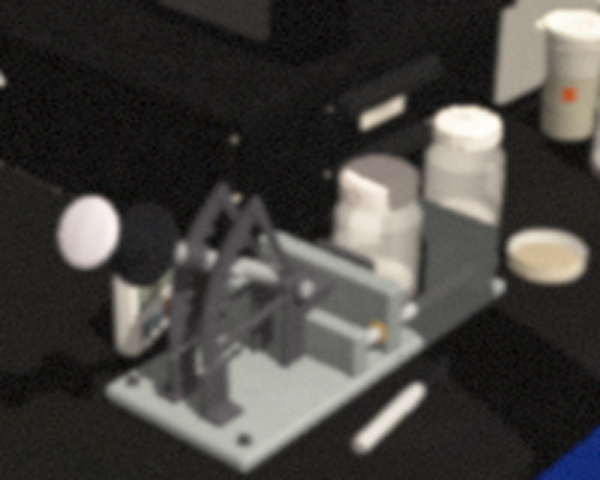

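The jar stands with its lid on, and the lever and button (crop (88,232)) are unchanged. I'll move over the grip and tilt.

>>> step_arm(
  moves=[
    [-0.003,-0.367,0,0,0,0,-1],
    [-0.003,-0.367,0,0,0,0,-1],
    [-0.003,-0.367,0,0,0,0,-1],
    [-0.003,-0.367,0,0,0,0,-1],
    [0,0,0,0.088,0,0,-0.65],
    [0,0,0,0.088,0,0,-0.65],
    [0,0,0,0.088,0,0,-0.65],
    [0,0,0,0,0,0,-0.65],
  ],
)

```text
t: 6.95
tool_pos: [0.5177, 0.1029, 0.2515]
tool_rot: [0.962, 0.005, -0.006, -0.272]
ft_force: [0.4, 0.3, -0.4]
finger_gap: 0.0706
finger_force: 0.0
```

```bash
python3 st.py .5195 .1079 .2181
```

```text
6.95 q [ 0.3635  0.2007 -0.349   1.9069 -0.5377  1.1345 -1.2871] p [0.5177 0.1029 0.2515] gap 0.07055672171962284 0.0 F [ 0.4467  0.3364 -0.3729] T [-0.5502 -0.0504 -0.0023]
[[ 0.9999  0.0061 -0.0136]
 [ 0.0123 -0.8517  0.5238]
 [-0.0084 -0.524  -0.8517]]
tool shift units [0.0141 0.0886 0.2068]
```

>>> step_arm(
  moves=[
    [0.014,0.089,0.1,0,0,0,-0.65],
    [0,0,0.107,0,0,0,-0.65],
    [0,0,0.1,0,0,0,-0.65],
    [0,0,0.1,0,0,0,-0.65],
    [0,0,0.05,0,0,0,-0.65],
    [0,0,0,0,0,0,-0.65],
  ],
)

```text
t: 7.7
tool_pos: [0.5198, 0.1334, 0.1895]
tool_rot: [0.962, 0.011, -0.004, -0.273]
ft_force: [0.0, 0.2, 0.7]
finger_gap: 0.0707
finger_force: 0.0
```

```bash
python3 st.py .5195 .1353 .1739
python3 - <<'E'
from rig import optics
import pickle,cv2,numpy as np
out=[]
for n,(x0,x1,y0,y1) in(("scene",(220,350,130,290)),("top",(220,350,150,310))):
    c=optics.capture(n);pickle.dump(c,open(n+"2.pkl","wb"))
    out.append(cv2.resize(c["frame"][y0:y1,x0:x1,::-1],None,fx=3,fy=3,interpolation=cv2.INTER_CUBIC))
g=cv2.LUT(np.hstack(out),(255*(np.arange(256)/255)**.5).astype(np.uint8))
cv2.imwrite("pics/s2.png",g)
E
```

```text
7.7 q [ 0.3227  0.2804 -0.3747  1.9607 -0.5504  0.9872 -1.2607] p [0.5198 0.1334 0.1895] gap 0.07065639912485905 0.0 F [0.0219 0.2362 0.7046] T [-0.4961  0.0044  0.0467]
[[ 0.9997  0.02   -0.0135]
 [ 0.0241 -0.8506  0.5252]
 [-0.001  -0.5254 -0.8509]]
tool shift units [-0.0013  0.0435  0.095 ]
```

View pics/s2.png

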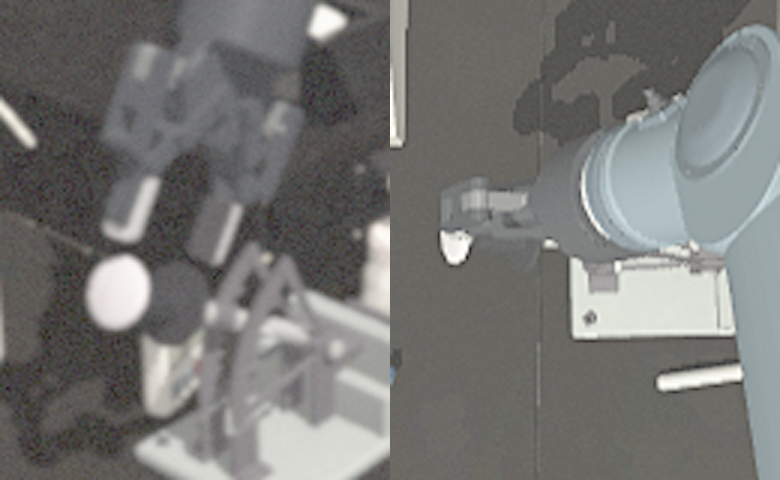

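Both fingers straddle the grip: in the scene crop, tips at (125,240) and (205,260), button face at (118,292), guard at (180,300). I'll check the offset along the lever by projection.

```bash
python3 - <<'E'
from h import *
from rig import telemetry
from scipy.spatial.transform import Rotation as R
s=telemetry.state();M=R.from_quat(s["tool_rot"]).as_matrix();p=s["tool_pos"]
S=load("scene2")
f=lambda X:((proj(S,X)-[220,130]+.5)*3).round(0)
for sb in(0,.006,.01):
  print(sb,[f(p+M@[x,y,-sb]) for y in(-.0353,.0353) for x in(-.011,.011)])
u=np.array([-.026,.85,.527]);B=np.array([.5183,.1667,.184]);n=np.array([0,-.527,.85])
print("btn c,top,guardback c,top",f(B),f(B+.0205*n),f(B-.058*u),f(B-.058*u+.026*n))
m=cv2.cvtColor(S["frame"],7)[190:250,235:270];m=cv2.resize(m,None,fx=4,fy=4,interpolation=cv2.INTER_CUBIC)
k=max(cv2.findContours((m>140).astype(np.uint8),0,1)[0],key=cv2.contourArea);e=cv2.fitEllipse(k);print("btn ellipse",np.array(e[0])/4+[235,190],np.array(e[1])/4)
E
```

```text
0 [array([135., 254.]), array([108., 242.]), array([211., 274.]), array([184., 262.])]
0.006 [array([139., 244.]), array([111., 232.]), array([214., 264.]), array([188., 253.])]
0.01 [array([141., 237.]), array([114., 225.]), array([217., 258.]), array([190., 246.])]
btn c,top,guardback c,top [120. 290.] [133. 256.] [182. 304.] [198. 264.]
btn ellipse [259.7498436  227.16087723] [19.11400986 23.1042614 ]
```

>>> step_arm(
  moves=[
    [0,0.038,0,0,0,0,-0.65],
    [0,0,0.05,0,0,0,-0.65],
    [0,0,0.04,0,0,0,-0.65],
    [0,0,0.02,0,0,0,-0.65],
    [0,0,0,0,0,0,-0.65],
  ],
)

```text
t: 8.43
tool_pos: [0.5198, 0.1369, 0.1726]
tool_rot: [0.962, 0.011, -0.004, -0.273]
ft_force: [-0.6, 0.0, 0.5]
finger_gap: 0.0706
finger_force: 0.0
```

```bash
python3 st.py .5195 .1353 .1739
```

```text
8.425 q [ 0.317   0.3044 -0.3776  1.9728 -0.5536  0.9514 -1.2494] p [0.5198 0.1369 0.1726] gap 0.07064017843213775 0.0 F [-0.5702  0.0099  0.4783] T [-0.5425 -0.0179 -0.0172]
[[ 0.9997  0.0198 -0.0131]
 [ 0.0237 -0.8506  0.5253]
 [-0.0008 -0.5254 -0.8508]]
tool shift units [-0.0023  0.0045 -0.013 ]
```

>>> step_arm(
  moves=[
    [0,0,0,0,0,0,0.3],
    [0,0,0,0,0,0,0.3],
    [0,0,0,0,0,0,0.3],
    [0,0,0,0,0,0,0.3],
  ],
  grip_force=30,
)

```text
t: 8.93
tool_pos: [0.5202, 0.1376, 0.1731]
tool_rot: [0.962, 0.011, -0.003, -0.274]
ft_force: [2.2, 4.5, -1.1]
finger_gap: 0.0478
finger_force: 33.5
```

```bash
python3 st.py; python3 - <<'E'
from rig import optics
import pickle,cv2,numpy as np
out=[]
for n,(x0,x1,y0,y1) in(("scene",(220,350,130,290)),("top",(220,350,150,310))):
    c=optics.capture(n);pickle.dump(c,open(n+"3.pkl","wb"))
    out.append(cv2.resize(c["frame"][y0:y1,x0:x1,::-1],None,fx=3,fy=3,interpolation=cv2.INTER_CUBIC))
g=cv2.LUT(np.hstack(out),(255*(np.arange(256)/255)**.5).astype(np.uint8))
cv2.imwrite("pics/s3.png",g)
E
```

```text
8.925 q [ 0.3169  0.3041 -0.3784  1.9724 -0.5548  0.9511 -1.2494] p [0.5202 0.1376 0.1731] gap 0.04782141314030845 33.455189803717076 F [ 2.161   4.5235 -1.0727] T [ 0.2682 -0.2292 -0.0723]
[[ 0.9997  0.0203 -0.0124]
 [ 0.0238 -0.8501  0.5261]
 [ 0.0001 -0.5262 -0.8503]]
```

View pics/s3.png

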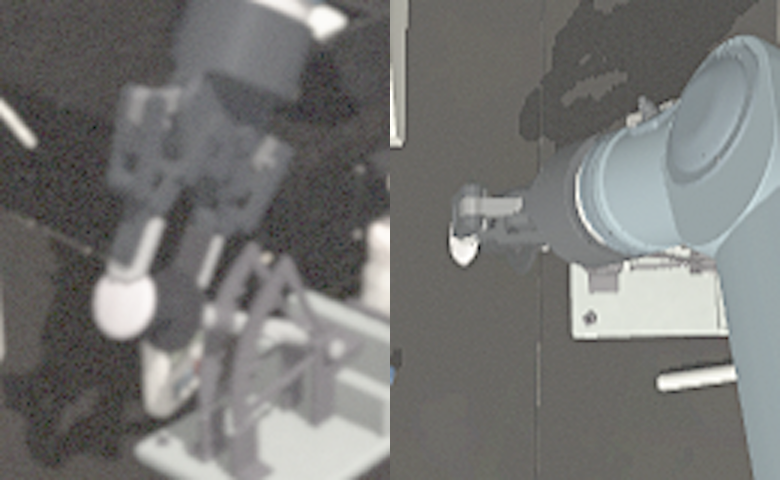

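The button is pinched in: gap 47.8 mm, which with the ~2 mm pad offset seen on the lid matches a pressed button. In the scene crop, one finger is on the button's upper face at (128,275) and the other is behind the guard. Now I'll swing down along the arc.

>>> step_arm(
  moves=[
    [0,0,0.0328,-0.0133,0,0,0.3],
    [0,0,0.0328,-0.0133,0,0,0.3],
    [0,0,0.0328,-0.0133,0,0,0.3],
    [0,0,0.0328,-0.0133,0,0,0.3],
    [0,0,0.0328,-0.0133,0,0,0.3],
    [0,0,0.0328,-0.0133,0,0,0.3],
  ],
)

```text
t: 9.78
tool_pos: [0.5199, 0.1519, 0.1474]
tool_rot: [0.981, 0.012, -0.002, -0.192]
ft_force: [-0.4, 5.0, 1.9]
finger_gap: 0.0484
finger_force: 33.0
```

```bash
cat > arc.py <<'E'
from rig import telemetry
from scipy.spatial.transform import Rotation as R
import numpy as np
s=telemetry.state();M=R.from_quat(s["tool_rot"]).as_matrix();a=np.arcsin(M[1,2])
d=s["tool_pos"]-[.5228,-.01,.075];print("tilt",a,"r",d[1]*np.cos(a)+d[2]*np.sin(a),"h",-d[1]*np.sin(a)+d[2]*np.cos(a),"x",d[0])
E
python3 st.py; python3 arc.py
```

```text
9.775 q [ 0.1772  0.3003 -0.3549  1.9779 -0.3727  0.8617 -1.4655] p [0.5199 0.1519 0.1474] gap 0.04837030069933013 33.04028228347306 F [-0.3847  5.0434  1.8808] T [0.7695 0.0448 0.0377]
[[ 0.9997  0.0223 -0.0088]
 [ 0.024  -0.9259  0.3771]
 [ 0.0003 -0.3772 -0.9261]]
tilt 0.3866705019388429 r 0.17729769969922782 h 0.00598808128311052 x -0.002932180752414415
```

>>> step_arm(
  moves=[
    [0,0,0.0328,-0.0133,0,0,0.3],
    [0,0,0.0328,-0.0133,0,0,0.3],
    [0,0,0.0328,-0.0133,0,0,0.3],
    [0,0,0.0328,-0.0133,0,0,0.3],
    [0,0,0.0328,-0.0133,0,0,0.3],
    [0,0,0.0328,-0.0133,0,0,0.3],
    [0,0,0.0328,-0.0133,0,0,0.3],
    [0,0,0.0328,-0.0133,0,0,0.3],
  ],
)

```text
t: 10.78
tool_pos: [0.5196, 0.1641, 0.1098]
tool_rot: [0.997, 0.012, -0.001, -0.082]
ft_force: [-1.1, 6.8, 1.3]
finger_gap: 0.0484
finger_force: 32.2
```

```bash
python3 st.py; python3 arc.py
```

```text
10.775 q [-0.035   0.3351 -0.2895  1.9715 -0.0891  0.8029 -1.7928] p [0.5196 0.1641 0.1098] gap 0.04842299791646409 32.169099275779445 F [-1.145   6.7514  1.3033] T [ 1.1057  0.3132 -0.0449]
[[ 0.9997  0.0242 -0.0032]
 [ 0.0244 -0.9861  0.1642]
 [ 0.0009 -0.1642 -0.9864]]
tilt 0.16490648793783097 r 0.1774632870229001 h 0.00574662873498295 x -0.0032047439865572347
```

>>> step_arm(
  moves=[
    [0,0,0.0328,-0.0133,0,0,0.3],
    [0,0,0.0328,-0.0133,0,0,0.3],
    [0,0,0.0328,-0.0133,0,0,0.3],
    [0,0,0.0328,-0.0133,0,0,0.3],
    [0,0,0.0328,-0.0133,0,0,0.3],
    [0,0,0.0328,-0.0133,0,0,0.3],
  ],
)

```text
t: 11.52
tool_pos: [0.5198, 0.1671, 0.0846]
tool_rot: [1.0, 0.011, -0.0, 0.002]
ft_force: [-14.7, 0.5, 42.8]
finger_gap: 0.0479
finger_force: 42.5
```

```bash
python3 st.py; python3 arc.py
```

```text
11.525 q [-0.1977  0.3836 -0.222   1.9518  0.1166  0.8199 -2.0318] p [0.5198 0.1671 0.0846] gap 0.04790902890220516 42.47445740915282 F [-14.6614   0.4955  42.7877] T [ 0.2038  3.566  -0.2984]
[[ 0.9997  0.0229 -0.0006]
 [ 0.0229 -0.9997 -0.0032]
 [-0.0007  0.0032 -1.    ]]
tilt -0.00317092095096516 r 0.17710452758035028 h 0.010132244764740693 x -0.0030099641711627267
```

The lever is at its stop (43 N reaction). I'll ease off, then open.

>>> step_arm(
  moves=[
    [0,0,-0.01,0,0,0,0.3],
    [0,0,-0.007,0,0,0,0.3],
    [0,0,0,0,0,0,0.3],
  ],
)

```text
t: 11.9
tool_pos: [0.5197, 0.1671, 0.085]
tool_rot: [1.0, 0.011, 0.001, 0.0]
ft_force: [-6.7, 3.8, 13.0]
finger_gap: 0.0479
finger_force: 38.9
```

```bash
python3 st.py; python3 arc.py
```

```text
11.9 q [-0.1962  0.3815 -0.2223  1.9537  0.114   0.8173 -2.0289] p [0.5197 0.1671 0.085 ] gap 0.0478553729003739 38.88878677142202 F [-6.7145  3.8308 13.0143] T [ 1.4658  1.4489 -0.0431]
[[ 0.9997  0.023   0.0011]
 [ 0.023  -0.9997 -0.0005]
 [ 0.0011  0.0005 -1.    ]]
tilt -0.00046469653107006977 r 0.17714453397122523 h 0.010084335789892346 x -0.0031283179531588212
```

>>> step_arm(
  moves=[
    [0,0,0,0,0,0,-0.65],
    [0,0,0,0,0,0,-0.65],
    [0,0,0,0,0,0,-0.65],
    [0,0,-0.05,0,0,0,-0.65],
    [0,0,-0.2,0,0,0,-0.65],
    [0,0,-0.4,0,0,0,-0.65],
    [0,0,-0.4,0,0,0,-0.65],
    [0,0,0,0,0,0,-0.65],
  ],
)

```text
t: 12.9
tool_pos: [0.5242, 0.1641, 0.2467]
tool_rot: [1.0, 0.01, 0.006, 0.001]
ft_force: [0.3, 0.5, -0.9]
finger_gap: 0.0705
finger_force: 0.0
```

```bash
python3 st.py; python3 - <<'E'
from rig import optics
from h import *
out=[]
for n,(x0,x1,y0,y1) in(("scene",(220,420,160,310)),("top",(220,460,160,310))):
    c=optics.capture(n);pickle.dump(c,open(n+"4.pkl","wb"))
    out.append(cv2.resize(c["frame"][y0:y1,x0:x1,::-1],(400,int(400*(y1-y0)/(x1-x0))),interpolation=cv2.INTER_CUBIC))
    if n=="scene":
        for a in(0,.04,.14): print(a,(proj(c,[.518,-.01+.208*np.cos(a),.075+.208*np.sin(a)])-[220,160])*2)
h=min(o.shape[0] for o in out)
cv2.imwrite("pics/s4.png",cv2.LUT(np.hstack([o[:h] for o in out]),(255*(np.arange(256)/255)**.5).astype(np.uint8)))
E
```

```text
12.9 q [-0.1697  0.1852 -0.2374  1.8236  0.056   1.1275 -1.9772] p [0.5242 0.1641 0.2467] gap 0.07052707535318702 0.0 F [ 0.2963  0.5411 -0.8894] T [0.0047 0.0328 0.0068]
[[ 0.9997  0.0203  0.0129]
 [ 0.0203 -0.9998 -0.0024]
 [ 0.0129  0.0026 -0.9999]]
0 [ 59.33875468 252.84953765]
0.04 [ 58.91153773 245.06088872]
0.14 [ 59.09157942 224.67877823]
```

View pics/s4.png

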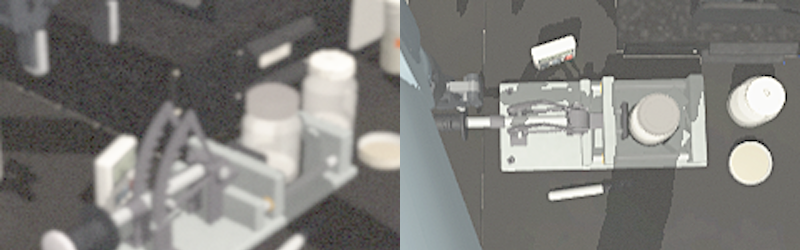

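The lever is down, with the button near crop (58,250). The jar stands upright and the bystanders look undisturbed. I'll measure the button's final position.

```bash
python3 - <<'E'
from h import *
c=load("scene4");x0,y0=232,264
g=cv2.resize(cv2.cvtColor(c["frame"],7)[y0:y0+42,x0:x0+36],None,fx=4,fy=4,interpolation=cv2.INTER_CUBIC)
for th in(110,140):
    k=max(cv2.findContours((g>th).astype(np.uint8),0,1)[0],key=cv2.contourArea);e=cv2.fitEllipse(cv2.convexHull(k))
    print(np.array(e[0])/4+[x0,y0],np.array(e[1])/4)
f=lambda a,b:proj(c,[.518,-.01+(.208-b)*np.cos(a),.075+(.208-b)*np.sin(a)])
for a,b in((0,0),(.04,0),(.14,0),(0,.0075)):print(a,b,f(a,b))
d=load("top4");p=load("top")
for n,q in(("petri",(430,258)),("marker",(335,273)),("timer",(313,188)),("spare",(436,218)),("pen",(190,225))):
    A,B=[cv2.cvtColor(z["frame"],7)[q[1]-22:q[1]+22,q[0]-30:q[0]+30].astype(np.float32) for z in(p,d)]
    print(n,cv2.phaseCorrelate(A,B))
E
```

```text
[250.42419815 285.75574493] [14.29706383 22.92718315]
[250.98879242 285.05932999] [11.78206348 21.82018661]
0 0 [249.66937734 286.42476882]
0.04 0 [249.45576886 282.53044436]
0.14 0 [249.54578971 272.33938912]
0 0.0075 [252.85165921 284.60736394]
petri ((0.020481009652925763, 0.5356811737854486), 0.9724186208513048)
marker ((-0.23297434335352918, 0.3350136657555396), 0.6317845454039397)
timer ((0.055581430691855616, 0.37803875125038644), 0.9360178507698906)
spare ((0.097313650822894, 0.28997845280534307), 0.7223103514424076)
pen ((-14.395533250448203, 23.485690193455465), 0.06952337053087022)
```

```bash
python3 -c "
from rig import close_job
print(close_job())"
```

```text
the job is handed in; nothing more can be done
None
```

The job is handed in: the lid was screwed to its stop, the lever swung fully down with the button held in, the button measures out again, and the jar stands in its seat; no verdict came back, and the pen was hidden by the arm in the last check.

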